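# Put three optic mounts back on their own mounting plates

## Task

The three black optic mounts on the breadboard are standing on each other's mounting plates: put each on the plate that has the shape of its foot (round, square, long), upright, centred, and the long foot lying along its plate. The empty grey tray is there to park one meanwhile. The optics are glass, so never drop or tip a mount, and leave the bracket, the shaft collar and the screw jar where they are.

Things in the scene. Friction and masses are not known exactly. Their poses are not given: they have to be found in the camera images.
- lens_mid (a point): The lens mount: a round foot (56 mm diameter, 10 mm thick), a thin steel post (14 mm) and on it an upright lens ring, 50 mm diameter and 22 mm thick, with glass in its two flat faces. 97 mm tall. x is the lens axis: the ring's flat faces are at +-11 mm along x and its centre is 23.5 mm above this point. Grip the ring across its thickness. The origin is on its vertical centre line half-way up, 48.5 mm above the underside of the foot; z is up. Loose, 0.2 to 0.35 kg, black.
- cube_mid (a point): The cube mount: a square foot (50 x 50 mm, 10 mm thick), a thin steel post (14 mm) and on it an upright square block, 36 x 36 mm and 44 mm high, with a round window in each side. 97 mm tall. x and y are square to the sides, which are at +-18 mm; the block's centre is 26.5 mm above this point. The origin is on its vertical centre line half-way up, 48.5 mm above the underside of the foot; z is up. Loose, 0.2 to 0.35 kg, black.
- filter_mid (a point): The filter mount: a long narrow foot (76 mm along x, 32 mm along y, 10 mm thick), a thin steel post (14 mm) and on it an upright square filter plate, 16 mm thick along x, 50 mm wide along y and 50 mm high. 97 mm tall. The plate stands across the foot; its faces are at +-8 mm along x and its centre is 23.5 mm above this point. The origin is on its vertical centre line half-way up, 48.5 mm above the underside of the foot; z is up. Loose, 0.2 to 0.35 kg, black.
- plate_round: Round bare-metal mounting plate, 96 mm diameter, 6 mm thick, fixed to the breadboard. Home of the mount with the round foot. Origin at the centre of its underside; its top is 6 mm above.
- plate_square: Square bare-metal mounting plate, 90 x 90 mm, 6 mm thick, fixed to the breadboard. Home of the mount with the square foot. Origin at the centre of its underside; its top is 6 mm above.
- plate_long: Oblong bare-metal mounting plate, 124 mm along x, 64 mm along y, 6 mm thick, fixed to the breadboard. Home of the mount with the long foot, which lies along the plate (either way round). Origin at the centre of its underside; its top is 6 mm above.
- tray_floor (a point): Empty shallow grey tray, fixed: 110 x 110 mm outside, 102 x 102 mm inside, rim 8 mm above its floor. This point is the centre of its inner floor. The free spot: any one mount can stand in it meanwhile.
- bracket: A loose black L-shaped bracket, 80 mm along x, 30 mm wide, 50 mm high at its +x end. Not part of the job: leave it. Origin at the centre of its underside.
- collar: A loose steel shaft collar, 24 mm diameter, 12 mm high, lying flat. Not part of the job: leave it. Origin at the centre of its underside.
- screw_jar: A loose small clear jar with a white cap, 40 mm diameter, 45 mm high. Not part of the job: leave it. Origin at the centre of its underside.
Not all that is in view belongs to the job. Leave any pink look-alike of the part that bears lens_mid alone. Leave any red look-alike of the part that bears filter_mid alone.

How it is judged (in metres and radians):
At the end, for the whole second after the job is handed in: Each mount stands upright (within 6 degrees) on the plate of its foot's shape, its foot flat on the plate and its centre within 15 mm of the plate's centre, the long foot within 20 degrees of the plate's long direction (either way round), all released and at rest (horizontal distance between lens_mid and plate_round below 0.015 m and z of lens_mid in the frame of plate_round between 0.05 and 0.059 m and angle between each of lens_mid, cube_mid, filter_mid's own z axis and vertical below 0.1 rad and linear speed of each of lens_mount, cube_mount, filter_mount below 0.02 m/s and angular speed of each of lens_mount, cube_mount, filter_mount below 0.15 rad/s and contact force between each of lens_mount, cube_mount, filter_mount and the fingers below 0.1 N and horizontal distance between cube_mid and plate_square below 0.015 m and z of cube_mid in the frame of plate_square between 0.05 and 0.059 m and horizontal distance between filter_mid and plate_long below 0.015 m and z of filter_mid in the frame of plate_long between 0.05 and 0.059 m and angle between the x axis of filter_mid and the x axis of plate_long, either way round below 0.35 rad); the robot touches nothing.
It fails at once if a mount is tipped over (leans more than 35 degrees) (angle between any of lens_mid, cube_mid, filter_mid's own z axis and vertical above 0.61 rad).
It fails at once if a mount is dropped or thrown (moves faster than 0.65 m/s out of the fingers, a fall of more than about 20 mm) ((linear speed of lens_mount above 0.65 m/s and contact force between lens_mount and the fingers below 0.2 N) or (linear speed of cube_mount above 0.65 m/s and contact force between cube_mount and the fingers below 0.2 N) or (linear speed of filter_mount above 0.65 m/s and contact force between filter_mount and the fingers below 0.2 N)).
It fails at once if the bracket, shaft collar or screw jar is shifted by more than 25 mm (distance of any of bracket, collar, screw_jar from where it was at the start of the episode above 0.025 m).
It also fails if it takes over 109 s, if anything falls off the work surface, if the arm or the gripper's body presses on something with over 40 N, if the wrist force passes 120 N, or if a joint passes its speed limit or range.

## Robot

A 6-joint arm with a two-finger parallel gripper is mounted at the origin on the work surface. World frame = base frame: x ahead of the robot, y to its left, z up, the work surface at z = 0. Lengths are in mm, angles in rad, forces in N, time in s.
With the tool pointing down it reaches from about 275 to 750 mm from the base axis. Payload 10.2 kg.
Tool frame: the origin (TCP) lies at the very end of the fingers, on their centre line; the grasp point (between the pads) lies 19 mm behind it (ctrl.tcp_to_grasp is the distance from the TCP to the grasp point, in mm); z points along the fingers, x is the direction in which the jaws open and shut, and the axes are right-handed (so a half turn about z gives the same grasp; the last joint's range is limited). The gripper opens to 85 mm and grips with 20 to 120 N. Pads are 22 mm wide; open, the fingers measure 114 mm over their backs; the gripper's body (76 mm by 85 mm) begins 54 mm behind the grasp point. The pads swing forward as they close: fully open they stand 13 mm farther back than shut.
Start: joints at [1.049, 0.313, 1.498, -0, 1.331, -0.223], TCP at [154.559, 501.74, 231.294] pointing down, gripper open.
Joint ranges: [-2.94, 2.94], [-0.97, 2.17], [0.19, 2.56], [-1.23, 4.37], [0.02, 3.11], [-2.88, 2.88]. Speed limits (rad/s): [2.39, 2.39, 3.01, 3.14, 3.14, 3.14].

## Interface

Orientations are given as a unit quaternion [w, x, y, z].
In Python, from rig import monitor, vision, order, ctrl gives the robot as it stands. The module is installed in compiled form; this text tells all that it offers.
- The arm moves only by the shell command python3 -m pendant 'ROWS' [FORCE]. ROWS is JSON, a list that holds one entry, the list of rows, each a list of 5 numbers: the closure, from -1 (fully open) to 1 (shut), then the shift along the world's x, y, z in m, then the turn about the world's z in degrees. In form: [[[fingers, dx, dy, dz, spin], ...]]. A call has 1 to 20 rows; each row is the pose to reach, as a shift and turn from the pose commanded when the call began; what a row does not reach only later rows make up. A row lasts 1/10 s, in which the tool goes at most 50 mm and 8.59 degrees, less where a joint would pass 70% of its speed; a pose out of reach is approached as far as the arm can. A call with a gripper value outside its range is refused whole. The fingers move at their own pace and stop on an object; FORCE is the grip in N (left out, the last holds). Time passes only in rows, so rows that repeat a pose let the fingers close. It gives the time, the measured TCP pose, the force and the opening at its end, in the units of the state.
- monitor.sense(): the state, without advancing time (a new reading comes with each control period).
- vision.capture(name): name is "scene" or "top"; returns (picture, depth): 420x560x3 uint8, red, green, blue; 420x560 float32, mm along the optical axis (not along the pixel's ray), 0 where there is no reading.
- vision.camera_info(name): a dict with "fov_y" (degrees; the focal length in pixels is half the picture's height over the tangent of half this angle, whatever the lens; pixels are square), "cx", "cy" (the principal point, pixels), "distortion" ([k1, k2, p1, p2, k3] as OpenCV has them; the pictures are not rectified), "R" (3x3) and "t" (3): a world point X has camera coordinates R X + t. Camera axes: x right, y down, z forward; pixel columns grow to the right and rows downward; lengths in mm; the calibration is good to about 2 mm. A picture is of the moment at which its call begins. camera_info takes no time and is no camera call.
- order.finish_job(): hands the job in, once; it reports no verdict.
The state is a dict: "time_s": time; "joints": joint angles; "dq": joint speeds; "tau": joint torques, N m; "eef_pos": TCP position; "ee_rot": TCP orientation; "force": force on the tool from outside, world axes, zero at the start; "wrist_torque": the same for the moment, N m; "grip_width": opening from 0.0 (shut) to 1.0 (fully open).
Only numpy, scipy, OpenCV 4.12 (cv2) and the standard library are available. Lean on these libraries where they do the work, as an engineer would, in place of code of your own. Each camera call takes 0.05 s, during which the arm holds its last target.

## Working session

There is one attempt and no reset: what is moved stays moved. The work goes in short steps, Python scripts to look and compute and a shell command to move; the robot and the scene stay as the last step left them, time stands still between calls to the robot, and variables do not carry over. Pictures are saved under pics/ and viewed, and the job is handed in when it is done.

```bash
mkdir -p pics; cat > h.py <<'E'
import numpy as np, cv2
from rig import monitor, vision, order, ctrl
def cam(n):
    i=vision.camera_info(n); f=210/np.tan(np.radians(i["fov_y"])/2)
    K=np.array([[f,0,i["cx"]],[0,f,i["cy"]],[0,0,1]]); return K,np.array(i["distortion"],float),np.array(i["R"]),np.array(i["t"])
def ray(n,px):
    K,D,R,t=cam(n); u=cv2.undistortPoints(np.array(px,float).reshape(-1,1,2),K,D).reshape(-1,2)
    d=np.c_[u,np.ones(len(u))]@R; return -R.T@t,d
def onz(n,px,z):
    c,d=ray(n,px); return c+d*((z-c[2])/d[:,2])[:,None]
def proj(n,X):
    K,D,R,t=cam(n); return cv2.projectPoints(np.array(X,float).reshape(-1,1,3),cv2.Rodrigues(R)[0],t,K,D)[0].reshape(-1,2)
def cloud(n,depth):
    h,w=depth.shape; K,D,R,t=cam(n); v,u=np.mgrid[:h,:w]
    p=cv2.undistortPoints(np.stack([u,v],-1).reshape(-1,1,2).astype(float),K,D).reshape(-1,2)
    X=np.c_[p,np.ones(len(p))]*depth.reshape(-1,1); return ((X-t)@R).reshape(h,w,3)
def snap(n,tag):
    p,d=vision.capture(n); cv2.imwrite(f"pics/{tag}.png",p[:,:,::-1]); np.savez(f"pics/{tag}.npz",p=p,d=d); return p,d
E
python3 - <<'E'
from h import *
s=monitor.sense(); print(s)
for n in("scene","top"):
    snap(n,n+"0"); i=vision.camera_info(n); K,D,R,t=cam(n); print(i["fov_y"],-R.T@t,R.round(2).tolist(),i["distortion"])
E
```

```text
{'time_s': 0.0, 'joints': array([ 1.04862026e+00,  3.13441270e-01,  1.49843218e+00, -1.94086056e-05,
        1.33102617e+00, -2.23379050e-01]), 'dq': array([-0.00202205,  0.0011732 , -0.0007071 , -0.00010328, -0.00189778,
        0.00017358]), 'tau': array([ 7.09784690e-04, -4.12262928e+01, -2.59747428e+01, -8.44736428e-05,
        4.07206520e-03,  2.18090906e-05]), 'eef_pos': array([154.41597737, 501.50242012, 230.74139804]), 'ee_rot': array([ 2.70688980e-04,  8.04476778e-01,  5.93983743e-01, -5.94860211e-04]), 'force': array([ 0.85788983, -0.47995668, -0.13956404]), 'wrist_torque': array([0.02820266, 0.02709534, 0.02319604]), 'grip_width': 1.0003911094863787}
44.10906766005668 [929.5591752 351.2513388 934.7363274] [[-0.55, 0.83, -0.0], [0.67, 0.44, -0.6], [-0.5, -0.33, -0.8]] [-0.14498237  0.          0.          0.          0.        ]
45.708101638335265 [ 237.93636788  -20.1418133  1399.16714191] [[-0.0, -1.0, -0.01], [-0.99, 0.01, -0.14], [0.14, 0.01, -0.99]] [-0.03325499  0.          0.          0.          0.        ]
```

```bash
ls pics
```

```text
scene0.npz
scene0.png
top0.npz
top0.png
```

View pics/scene0.png

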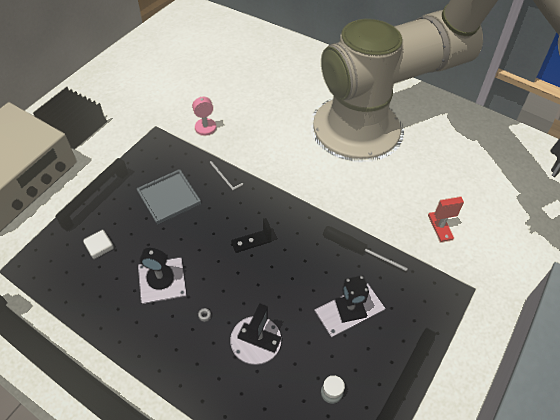

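View pics/top0.png

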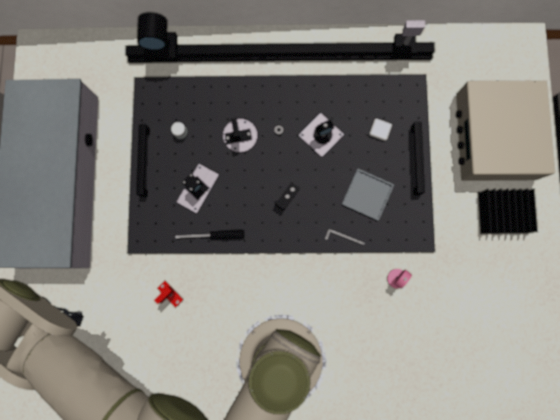

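The scene picture shows the filter mount on the round plate (255,338), the lens mount on the square plate (162,280), and the cube mount on the long plate (350,308). The tray is at (168,195). I'll measure these next.

```bash
python3 - <<'E'
from h import *
for n,b in(("scene",(60,120,460,410)),("top",(130,80,430,250))):
    p=cv2.imread(f"pics/{n}0.png"); x0,y0,x1,y1=b
    k=800/(x1-x0); k=min(k,600/(y1-y0)); cv2.imwrite(f"pics/{n}0z.png",cv2.resize(p[y0:y1,x0:x1],None,fx=k,fy=k,interpolation=2)); print(n,k)
z=np.load("pics/top0.npz"); C=cloud("top",z["d"]); 
def at(u,v): print((u,v),np.nanmedian(C[v-1:v+2,u-1:u+2].reshape(-1,3),0).round(1),z["p"][v,u])
for u,v in[(150,100),(280,220),(160,240),(230,150),(248,150),(335,138),(210,175),(370,195),(240,140),(325,130),(190,186),(100,270),(300,400),(352,213)]: at(u,v)
z=np.load("scene0.npz") if 0 else np.load("pics/scene0.npz"); C=cloud("scene",z["d"])
for u,v in[(100,200),(230,200),(240,350),(145,290),(330,320),(168,200),(30,220)]: at(u,v)
E
```

```text
scene 2.0
top 2.6666666666666665
(150, 100) [734.3 375.3  12.6] [47 44 48]
(280, 220) [380.7  -1.7  11.8] [51 49 51]
(160, 240) [326.5 334.   14.1] [47 45 48]
(230, 150) [583.4 140.3  12.7] [55 52 54]
(248, 150) [581.2  88.5  15.4] [90 86 90]
(335, 138) [ 613.1 -159.4   20.3] [192 184 190]
(210, 175) [509.  195.6  18.3] [183 175 180]
(370, 195) [ 449.2 -254.8   16.4] [123 126 128]
(240, 140) [604.8 108.3  29.9] [26 25 27]
(325, 130) [ 611.8 -124.4  107.3] [42 50 54]
(190, 186) [461.2 232.5 115.7] [29 27 29]
(100, 270) [243.7 504.8   0.9] [195 195 187]
(300, 400) [-36.9 -46.5 281. ] [85 84 56]
(352, 213) [ 399.1 -203.3   11.7] [55 53 55]
(100, 200) [ 546.5 -374.3   13.3] [54 54 52]
(230, 200) [ 380.8 -124.2   11.6] [62 62 61]
(240, 350) [660.2 101.5  16.4] [189 182 186]
(145, 290) [ 663.6 -129.4   17.1] [203 195 200]
(330, 320) [516.3 211.6  17.8] [198 190 194]
(168, 200) [ 461.1 -238.9   17.2] [120 126 125]
(30, 220) [ 675.5 -484.2    0.7] [224 224 211]
```

View zoom.

View pics/scene0z.png

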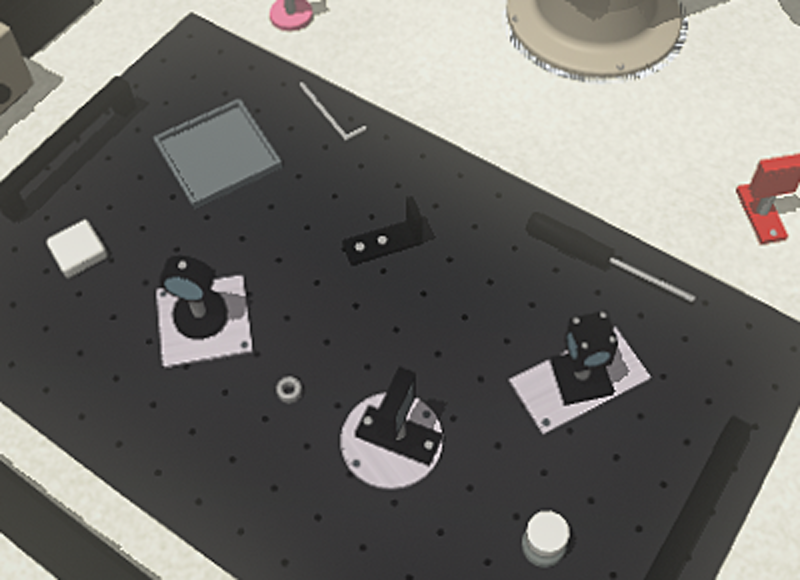

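View pics/top0z.png

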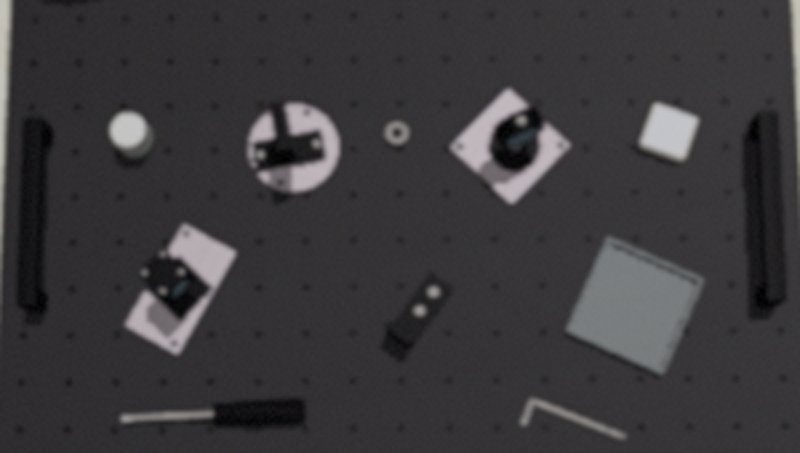

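```bash
cat > m.py <<'E'
from h import *
def plates(n,tag,zt=18):
    z=np.load(f"pics/{tag}.npz"); p=z["p"].astype(int)
    m=((p.min(2)>120)).astype(np.uint8)
    m=cv2.morphologyEx(m,cv2.MORPH_CLOSE,np.ones((3,3)))
    for c in cv2.findContours(m,cv2.RETR_EXTERNAL,cv2.CHAIN_APPROX_NONE)[0]:
        a=cv2.contourArea(c)
        if a<200 or a>8000: continue
        X=onz(n,c[:,0,:],zt)[:,:2].astype(np.float32)
        h=cv2.convexHull(X); r=cv2.minAreaRect(h); ci=cv2.minEnclosingCircle(h)
        if 40<max(r[1])<150: print(n,c[:,0].mean(0).round(),"rect",np.round(r[0],1),np.round(r[1],1),round(r[2],1),"circ",np.round(ci[0],1),round(ci[1],1))
def tray(n,tag):
    z=np.load(f"pics/{tag}.npz"); p=z["p"].astype(int)
    m=((p.min(2)>75)&(p.max(2)<150)).astype(np.uint8)
    for c in cv2.findContours(m,cv2.RETR_EXTERNAL,cv2.CHAIN_APPROX_NONE)[0]:
        if cv2.contourArea(c)<500: continue
        X=onz(n,c[:,0,:],22)[:,:2].astype(np.float32); r=cv2.minAreaRect(X)
        if 90<max(r[1])<130: print("tray",n,np.round(r[0],1),np.round(r[1],1),round(r[2],1))
if __name__=="__main__":
  for n in("scene","top"): plates(n,n+"0"); tray(n,n+"0")
E
python3 m.py
```

```text
scene [332. 388.] rect [628.4 280.1] [37.8 46.2] 76.7 circ [628.6 280.7] 23.9
scene [251. 342.] rect [635.9 111.9] [94.4 76.8] 79.5 circ [627.  113.7] 48.2
scene [352. 312.] rect [474.7 232.1] [ 64.2 124.8] 61.1 circ [474.3 231.7] 69.4
scene [159. 286.] rect [ 627.2 -117.9] [91.4 91.2] 45.0 circ [ 627.8 -117.8] 62.6
scene [ 97. 243.] rect [ 636.7 -291.1] [56.5 50.1] 68.5 circ [ 636.9 -291. ] 34.9
scene [170. 195.] rect [ 450.7 -247.5] [102.2 108.5] 65.0 circ [ 449.8 -247.7] 73.6
tray scene [ 451.5 -247.7] [113.1 111.8] 64.8
top [258. 414.] rect [-125.9   56.5] [ 48.7 100.9] 0.0 circ [-146.5   56.5] 50.6
top [192. 200.] rect [449.4 243.8] [65.3 71.8] 60.5 circ [450.8 244.1] 46.1
top [366. 195.] rect [ 449.4 -243.5] [95.6 93.4] 65.1 circ [ 448.9 -243.3] 63.6
top [205. 175.] rect [507.8 211.4] [65.1 44.3] 60.4 circ [507.9 211.3] 37.0
top [329. 142.] rect [ 604.2 -140.8] [32.5 91.9] 47.2 circ [ 605.3 -139.6] 47.1
top [381. 129.] rect [ 640.1 -290.1] [52.1 52. ] 68.9 circ [ 640.8 -290.2] 33.2
top [247. 134.] rect [626.5  91.1] [95.3 52.5] 4.3 circ [625.1 110.1] 47.8
top [313. 128.] rect [ 642.4 -101.8] [40.8 91.7] 45.3 circ [ 642.7 -101.1] 48.0
```

```bash
cat > cl.py <<'E'
from h import *
import sys
def run(tag,pl):
  for name,(cx,cy) in pl.items():
    for n in("scene","top"):
        z=np.load(f"pics/{n}{tag}.npz"); C=cloud(n,z["d"]); p=z["p"]
        near=(np.hypot(C[...,0]-cx,C[...,1]-cy)<70)&(z["d"]>0)
        m=near&(p.max(2)<100)
        for lo,hi in((24,33),(70,122),(108,122)):
            k=m&(C[...,2]>lo)&(C[...,2]<hi); k=cv2.morphologyEx(k.astype(np.uint8),cv2.MORPH_OPEN,np.ones((2,2)))>0
            X=C[k]
            if len(X)<8: continue
            r=cv2.minAreaRect(X[:,:2].astype(np.float32)); w,V=np.linalg.eigh(np.cov(X[:,:2].T))
            print(name,n,(lo,hi),len(X),"z95",np.percentile(X[:,2],[50,95]).round(),"rect",np.round(r[0],1),np.round(r[1],1),round(r[2],1),"mean",X[:,:2].mean(0).round(1),"pca",round(np.degrees(np.arctan2(V[1,1],V[0,1])),1))
if __name__=="__main__": run("0",dict(round=(626,112),square=(627,-118),long=(474.5,232)))
E
python3 cl.py
python3 - <<'E'
from h import *
for i,(u,v) in enumerate([(255,338),(162,280),(350,308)]):
    p=cv2.imread("pics/scene0.png")[v-48:v+48,u-48:u+48]; cv2.imwrite(f"pics/c{i}.png",cv2.resize(p,None,fx=4,fy=4,interpolation=2))
a=np.hstack([cv2.imread(f"pics/c{i}.png") for i in range(3)]); cv2.imwrite("pics/c.png",cv2.resize(a,(798,266)))
E
```

```text
round scene (24, 33) 454 z95 [28. 31.] rect [774.8 212.6] [408.1  78.7] 31.0 mean [626.1 128.7] pca 55.7
round scene (70, 122) 443 z95 [108. 117.] rect [753.2 209.6] [451.2  34. ] 34.5 mean [625.6 122.4] pca -151.5
round scene (108, 122) 261 z95 [114. 117.] rect [752.9 210. ] [451.2  33.2] 34.5 mean [624.2 121.5] pca -150.3
round top (24, 33) 126 z95 [27. 35.] rect [430.2  67.2] [416.1  72.9] 14.5 mean [610.6 113.9] pca -157.1
round top (70, 122) 131 z95 [114. 119.] rect [634.3 116.4] [79.3 14.7] 8.7 mean [614.6 112.8] pca -171.1
round top (108, 122) 103 z95 [115. 119.] rect [634.5 117. ] [78.5 13.7] 10.5 mean [618.3 113.5] pca -170.4
square scene (24, 33) 382 z95 [27. 31.] rect [ 627.6 -116.7] [44.3 54.5] 49.8 mean [ 629.5 -114.2] pca 144.7
square scene (70, 122) 336 z95 [107. 115.] rect [774.4  88. ] [608.8  53.6] 54.5 mean [ 627.4 -112. ] pca 57.5
square scene (108, 122) 163 z95 [112. 116.] rect [766.5 113.6] [575.3  35.4] 59.1 mean [ 630.2 -112.9] pca 57.4
square top (24, 33) 117 z95 [28. 34.] rect [ 610.7 -126. ] [48.4 33.7] 88.1 mean [ 609.4 -125.5] pca 88.2
square top (70, 122) 181 z95 [105. 116.] rect [ 628.7 -136.5] [28.6 76.1] 40.8 mean [ 619.3 -127.1] pca 120.0
square top (108, 122) 87 z95 [112. 117.] rect [ 621.7 -126.9] [18.  36.2] 24.7 mean [ 620.4 -126.7] pca 117.1
long scene (24, 33) 427 z95 [28. 31.] rect [688.7 306.2] [485.9  63.7] 18.1 mean [484.5 238.1] pca -166.5
long scene (70, 122) 491 z95 [113. 116.] rect [667.1 274. ] [545.1  46.9] 11.5 mean [479.4 236.4] pca -169.0
long scene (108, 122) 326 z95 [114. 117.] rect [667.2 274. ] [545.1  46.4] 11.5 mean [478.1 235.6] pca -167.1
long top (24, 33) 75 z95 [27. 33.] rect [460.3 225.8] [30. 61.] 13.4 mean [460.  218.2] pca 111.3
long top (70, 122) 227 z95 [115. 119.] rect [470.4 228.7] [34.  37.2] 49.6 mean [467.8 225.5] pca 121.0
long top (108, 122) 180 z95 [115. 119.] rect [470.9 228.4] [34.1 35.2] 46.5 mean [468.9 226.9] pca 100.2
```

View pics/c.png

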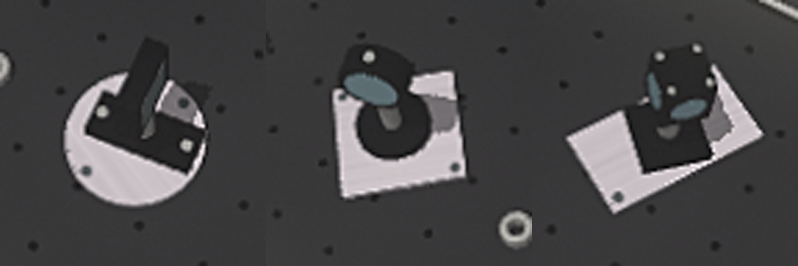

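```bash
python3 - <<'E'
from h import *
p=cv2.imread("pics/scene0.png").astype(float)
p=np.clip(255*(p/255)**0.45,0,255).astype(np.uint8)
for i,(u,v) in enumerate([(255,338),(162,275),(352,305)]):
    q=cv2.resize(p[v-37:v+38,u-37:u+38],None,fx=8,fy=8,interpolation=2)
    for k in range(0,75,10):
        cv2.putText(q,str(u-37+k),(k*8,10),0,.4,(0,255,255),1);cv2.putText(q,str(v-37+k),(0,k*8+4),0,.4,(0,255,255),1)
        cv2.line(q,(k*8,12),(k*8,20),(0,255,255),1)
    cv2.imwrite(f"pics/d{i}.png",q)
E
```

```text
(no output)
```

View pics/d0.png

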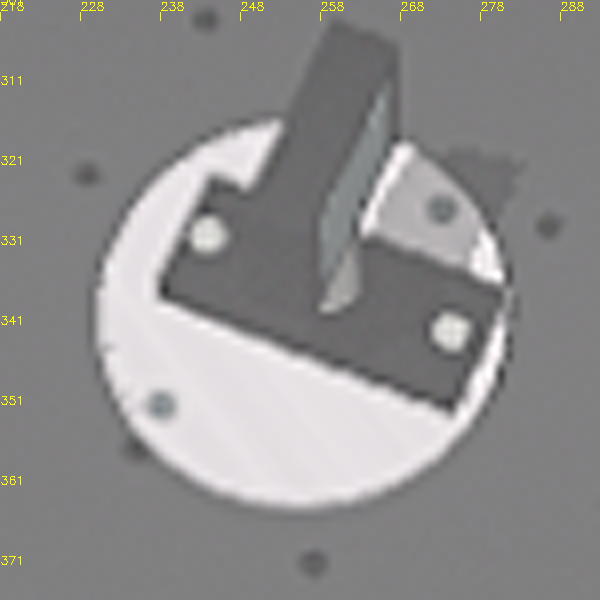

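View pics/d1.png

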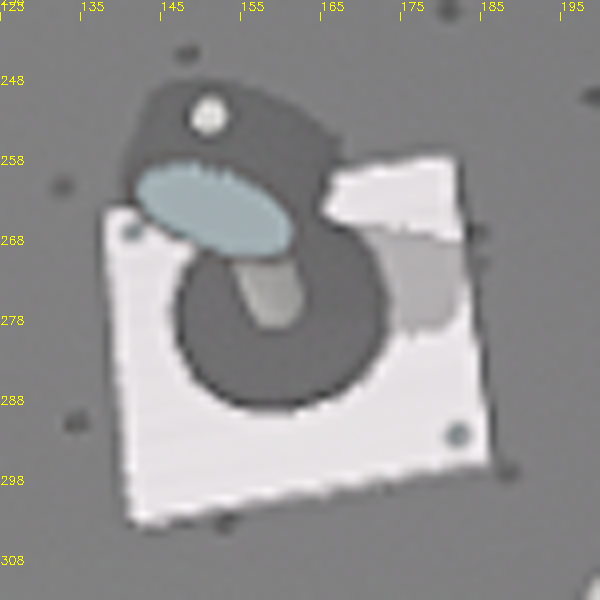

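View pics/d2.png

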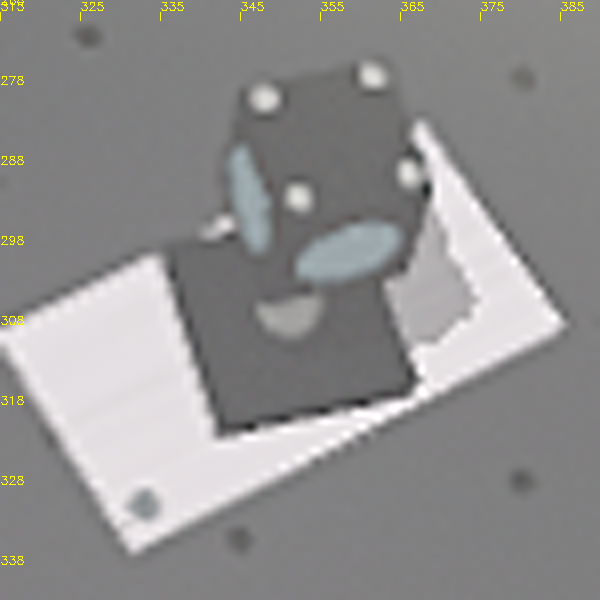

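```bash
python3 - <<'E'
from h import *
f=lambda u,v,a:[(u-37+x/8,v-37+y/8) for x,y in a]
S="scene"
a=onz(S,f(255,338,[(208,235),(452,331)]),28.5); d=a[0]-a[1]; print("filter screws",a.round(1),"mid",a.mean(0).round(1),np.linalg.norm(d),np.degrees(np.arctan2(d[1],d[0])))
a=onz(S,f(255,338,[(160,293),(452,413),(505,288)]),18); print("foot base corners",a.round(1),"edges",np.linalg.norm(np.diff(a,axis=0),axis=1),np.degrees(np.arctan2(a[0,1]-a[1,1],a[0,0]-a[1,0])))
print("centre by diagonal",((a[0]+a[2])/2).round(1))
a=onz(S,f(255,338,[(330,22),(400,45)]),115); print("filter top corners back",a.round(1), np.linalg.norm(a[0]-a[1]))
a=onz(S,f(352,305,[(265,98),(373,76),(410,172),(299,197)]),115.5); print("cube screws",a.round(1),"mid",a.mean(0).round(1)); 
for i in range(4):
    d=a[(i+1)%4]-a[i]; print(np.linalg.norm(d).round(1),np.degrees(np.arctan2(d[1],d[0])).round(1))
a=onz(S,f(352,305,[(168,255),(217,437),(417,385)]),18);a2=onz(S,f(352,305,[(168,255),(217,437),(417,385)]),28); print("cube foot base",a.round(1),((a[0]+a[2])/2).round(1),((a2[0]+a2[2])/2).round(1),np.linalg.norm(np.diff(a,axis=0),axis=1))
# lens
print("lens top screw",onz(S,f(162,275,[(208,115)]),115).round(1))
z=np.load("pics/scene0.npz")["p"]
# lens foot contour at lower arc
t=np.array(f(162,275,[(173,300),(180,340),(205,380),(240,405),(280,410),(320,400),(355,375),(380,340),(388,300)]))
for zz in(18,23,28):
    X=onz(S,t,zz); A=np.c_[2*X[:,:2],np.ones(len(X))]; s=np.linalg.lstsq(A,(X[:,:2]**2).sum(1),rcond=None)[0]; print("lens foot",zz,s[:2].round(1),np.sqrt(s[2]+s[0]**2+s[1]**2).round(1))
# glass ellipse: centre at z=90, ends of the major axis
a=onz(S,f(162,275,[(136,180),(292,240),(214,210)]),90); d=a[0]-a[1]; print("glass",a.round(1),np.degrees(np.arctan2(d[1],d[0])))
a=onz(S,f(352,305,[(118*0+290,302)]),28);print("cube post base",a.round(1))
E
```

```text
filter screws [[627.7  88.7  28.5]
 [616.2 149.6  28.5]] mid [622.  119.2  28.5] 61.93740999566346 -79.33664503007957
foot base corners [[642.5  84.8  18. ]
 [629.6 158.4  18. ]
 [596.7 151.8  18. ]] edges [74.76275361 33.51032433] -80.00548236330366
centre by diagonal [619.6 118.3  18. ]
filter top corners back [[600.6 107.2 115. ]
 [596.9 123.  115. ]] 16.2988773870542
cube screws [[474.4 215.  115.5]
 [456.  232.9 115.5]
 [473.3 251.4 115.5]
 [492.3 233.4 115.5]] mid [474.  233.2 115.5]
25.7 135.7
25.3 46.9
26.2 -43.3
25.7 -134.2
cube foot base [[472.1 199.9  18. ]
 [508.1 233.8  18. ]
 [469.8 268.   18. ]] [471. 234.  18.] [476.  235.2  28. ] [49.50257032 51.34929195]
lens top screw [[ 625.4 -122.1  115. ]]
lens foot 18 [ 623.9 -123.1] 27.5
lens foot 23 [ 625.5 -120.5] 27.3
lens foot 28 [ 627.2 -117.9] 27.2
glass [[ 639.8 -139.    90. ]
 [ 631.5  -96.6   90. ]
 [ 635.6 -117.6   90. ]] -78.84666938906065
cube post base [[472.  232.7  28. ]]
```

```bash
python3 - <<'E'
from h import *
for n,b in(("scene",(138,250,165,275)),("top",(308,112,340,145))):
    z=np.load(f"pics/{n}0.npz"); p=z["p"].astype(int); C=cloud(n,z["d"]); m=np.zeros(p.shape[:2],bool); m[b[1]:b[3],b[0]:b[2]]=1
    g=m&(p[...,2]-p[...,0]>12)&(p.max(2)>60)
    X=C[g]; X=X[(abs(X-np.median(X,0))<30).all(1)]; c=np.median(X,0)
    k=np.argwhere(g); print(n,len(X),"px mean",k[:,::-1].mean(0),"med",c.round(1),"mean",X.mean(0).round(1))
    if len(X)>10:
        w,V=np.linalg.eigh(np.cov((X).T)); print(w.round(1),V[:,0].round(2),np.degrees(np.arctan2(V[1,0],V[0,0])))
        A=np.c_[X[:,1]-c[1],X[:,2]-c[2],np.ones(len(X))]; s=np.linalg.lstsq(A,X[:,0],rcond=None)[0]; print("x vs y slope",s, "axis ang",np.degrees(np.arctan2(-s[0],1)))
    d=m&(p.max(2)<110)&(C[...,2]>60)&(C[...,2]<120)&(np.hypot(C[...,0]-625,C[...,1]+122)<40)
    X=C[d]; print("head",len(X),X.mean(0).round(1)); 
    hi=X[X[:,2]>75][:,:2].astype(np.float32); print(cv2.minAreaRect(hi))
    w,V=np.linalg.eigh(np.cov(X[:,:2].T)); print(np.degrees(np.arctan2(V[1,1],V[0,1])),w**.5)
p=np.load("pics/top0.npz")["p"][100:165,290:355,::-1]; p=np.clip(255*(p/255.)**.45,0,255).astype(np.uint8); cv2.imwrite("pics/lt.png",cv2.resize(p,None,fx=9,fy=9,interpolation=2))
E
```

```text
scene 149 px mean [151.30201342 263.81879195] med [ 635.7 -117.9   91.6] mean [ 635.9 -118.1   91.5]
[ 0.6 89.  98.2] [0.92 0.39 0.01] 22.68446265289883
x vs y slope [-4.14485627e-01 -7.59589719e-03  6.35842153e+02] axis ang 22.513304065332495
head 321 [ 628.5 -116.7  102.5]
((627.2110595703125, -121.98777770996094), (23.6564884185791, 50.29383087158203), 25.38323402404785)
117.81168326888003 [ 6.40695184 14.34421519]
top 15 px mean [325.6        131.26666667] med [ 613.  -128.2   93. ] mean [ 612.4 -127.1   92.7]
[ 0.2 37.8 59.5] [0.91 0.41 0.02] 24.342681710673293
x vs y slope [-4.50675860e-01 -2.32118716e-02  6.12830763e+02] axis ang 24.25994000182975
head 186 [ 619.4 -123.6  104.6]
((622.6944580078125, -125.1357421875), (22.107542037963867, 50.78715133666992), 23.79518699645996)
113.76373803569902 [ 7.04296297 13.72769692]
```

View pics/lt.png

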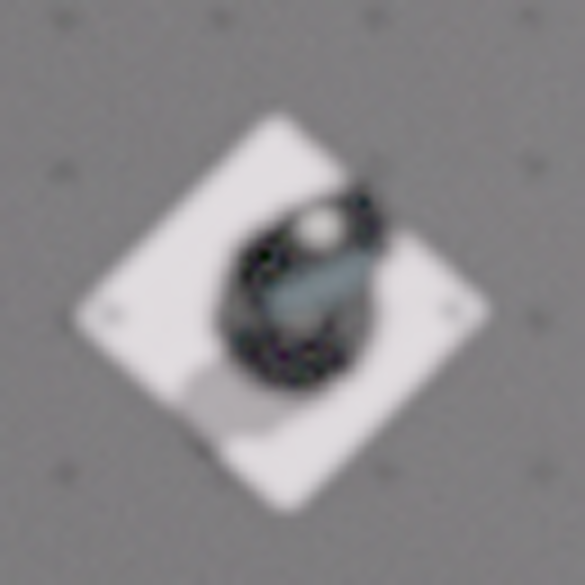

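Measured so far:

| Item | Centre (x, y), mm | Orientation |
|---|---|---|
| Lens mount | (625.7, -122.4) | axis 23° |
| Cube mount | (474, 233) | 46° |
| Filter mount | (621.5, 119) | -79.7° |
| Round plate | (626, 112) | – |
| Square plate | (627.5, -118) | – |
| Long plate | (474.5, 232) | -29° |
| Tray | (450.5, -246) | – |

The plates' tops are at z = 18. I'll start with the lens, moving to a hover above it.

```bash
python3 -m pendant '[[[-1,0.1,-0.13,0,-10],[-1,0.2,-0.26,0,-20],[-1,0.3,-0.4,0,-30],[-1,0.4,-0.53,0,-40],[-1,0.471,-0.624,0,-50],[-1,0.471,-0.624,0,-50],[-1,0.471,-0.624,0,-50],[-1,0.471,-0.624,0,-50],[-1,0.471,-0.624,0,-50],[-1,0.471,-0.624,0,-50],[-1,0.471,-0.624,0,-50],[-1,0.471,-0.624,0,-50],[-1,0.471,-0.624,0,-50],[-1,0.471,-0.624,0,-50],[-1,0.471,-0.624,0,-50],[-1,0.471,-0.624,0,-50],[-1,0.471,-0.624,0,-50],[-1,0.471,-0.624,-0.03,-50],[-1,0.471,-0.624,-0.07,-50],[-1,0.471,-0.624,-0.07,-50]]]' 40
python3 - <<'E'
from h import *
s=monitor.sense(); print(s["eef_pos"],s["ee_rot"],s["force"]); snap("scene","scene1"); snap("top","top1")
print(proj("scene",[s["eef_pos"]]))
p=cv2.imread("pics/scene1.png")[170:330,80:280]; cv2.imwrite("pics/s1z.png",cv2.resize(p,None,fx=3.6,fy=3.6,interpolation=2))
E
```

```text
time_s: 2.1
eef_pos: [623.0, -120.8, 156.0]
ee_rot: [-0.003, 0.98, 0.199, -0.004]
force: [-0.3, -0.8, -0.1]
grip_width: 1.0
[ 622.98538956 -120.83262425  156.04854057] [-0.00290666  0.98008348  0.19851619 -0.00438649] [-0.2872362  -0.81996349 -0.14483635]
[[148.09405466 239.73353926]]
```

View pics/s1z.png

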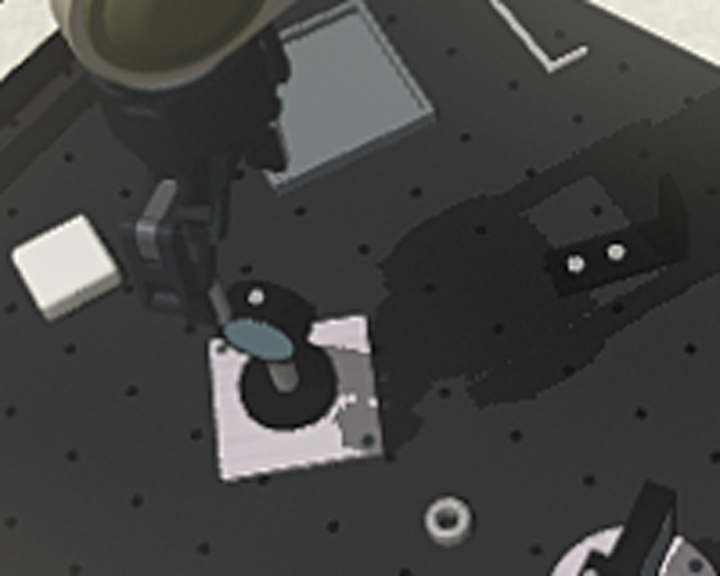

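```bash
python3 -m pendant '[[[-1,0,0,0,0],[-1,0,0,0,0],[-1,0,0,-0.02,0],[-1,0,0,-0.04,0],[-1,0,0,-0.06,0],[-1,0,0,-0.08,0],[-1,0,0,-0.09,0],[-1,0,0,-0.09,0],[-1,0,0,-0.09,0]]]'
```

```text
time_s: 3.1
eef_pos: [626.1, -122.5, 72.6]
ee_rot: [0.0, 0.98, 0.198, 0.001]
force: [0.3, -0.3, 0.1]
grip_width: 1.004
```

```bash
python3 -m pendant '[[[0,0,0,0,0],[0.3,0,0,0,0],[1,0,0,0,0],[1,0,0,0,0],[1,0,0,0,0],[1,0,0,0,0],[1,0,0,0,0],[1,0,0,0,0],[1,0,0,0,0],[1,0,0,0,0]]]' 40
python3 - <<'E'
from h import *
s=monitor.sense(); print(s["force"],s["wrist_torque"],s["grip_width"]*85)
E
```

```text
time_s: 4.1
eef_pos: [625.6, -122.3, 71.4]
ee_rot: [0.0, 0.98, 0.198, 0.0]
force: [-1.4, 0.0, 3.2]
grip_width: 0.252
[-1.43798047  0.00858269  3.1958092 ] [-0.09006386  0.20873893 -0.05833378] 21.379106269298546
```

```bash
python3 -m pendant '[[[1,0,0,0.005,0],[1,0,0,0.015,0],[1,0,0,0.03,0],[1,0,0,0.05,0],[1,0,0,0.06,0],[1,0,0,0.06,0],[1,-0.01,-0.007,0.06,0],[1,-0.03,-0.021,0.06,0],[1,-0.055,-0.039,0.06,0],[1,-0.08,-0.057,0.06,0],[1,-0.105,-0.074,0.06,0],[1,-0.13,-0.092,0.06,0],[1,-0.15,-0.106,0.06,0],[1,-0.165,-0.117,0.06,0],[1,-0.173,-0.122,0.06,0],[1,-0.175,-0.124,0.06,0],[1,-0.175,-0.124,0.06,0],[1,-0.175,-0.124,0.06,0]]]'
python3 - <<'E'
from h import *
s=monitor.sense(); print(s["force"],s["grip_width"]*85); p,d=snap("scene","scene2"); snap("top","top2")
cv2.imwrite("pics/s2z.png",cv2.resize(cv2.imread("pics/scene2.png")[110:290,60:280],None,fx=3.3,fy=3.3,interpolation=2))
d=np.load("pics/top0.npz")["d"];C=cloud("top",d); K=C[180:205,355:380]; print("floor",np.median(K.reshape(-1,3),0)); d=np.load("pics/scene0.npz")["d"];C=cloud("scene",d); K=C[190:205,160:176]; print(np.median(K.reshape(-1,3),0))
for q in[(240,350),(145,290),(330,320)]: print(C[q[1]-2:q[1]+3,q[0]-2:q[0]+3,2].mean())
E
```

```text
time_s: 5.9
eef_pos: [451.0, -245.8, 131.2]
ee_rot: [-0.0, 0.98, 0.199, 0.0]
force: [-0.1, 0.8, -1.7]
grip_width: 0.254
[-0.08672854  0.79524427 -1.74049886] 21.598224540610886
floor [ 457.56930312 -246.18992511   16.75607333]
[ 455.76015046 -246.16164667   16.43595553]
17.69804169634806
18.288821229157605
17.86869839754619
```

View pics/s2z.png

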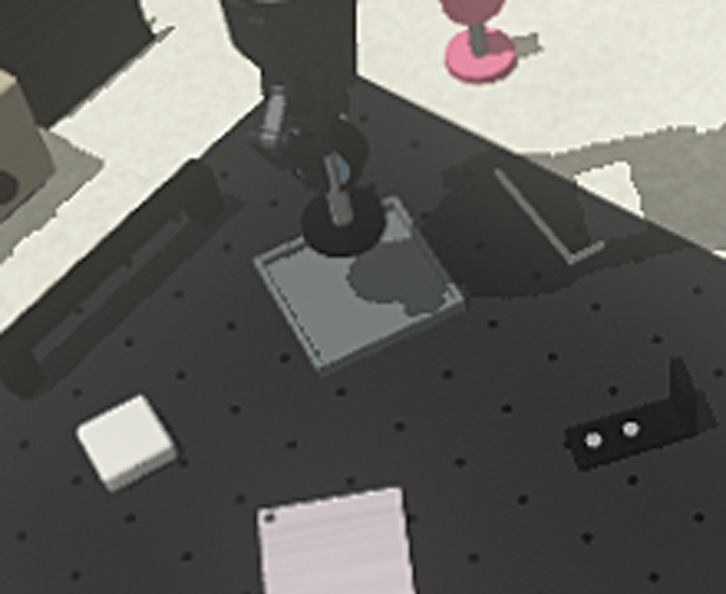

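```bash
python3 -m pendant '[[[1,0,0,-0.015,0],[1,0,0,-0.03,0],[1,0,0,-0.045,0],[1,0,0,-0.053,0],[1,0,0,-0.057,0],[1,0,0,-0.057,0],[1,0,0,-0.059,0],[1,0,0,-0.06,0],[1,0,0,-0.06,0],[1,0,0,-0.06,0]]]'
python3 - <<'E'
from h import *
s=monitor.sense(); print(s["force"],s["grip_width"]*85)
E
```

```text
time_s: 7.0
eef_pos: [450.6, -246.3, 71.5]
ee_rot: [0.0, 0.98, 0.198, 0.0]
force: [-0.9, 0.0, -1.9]
grip_width: 0.248
[-0.93328187  0.00329749 -1.85386686] 21.07599763965153
```

```bash
python3 -m pendant '[[[1,0,0,-0.001,0],[1,0,0,-0.001,0],[1,0,0,-0.002,0],[1,0,0,-0.002,0]]]'
python3 - <<'E'
from h import *
s=monitor.sense(); print(s["force"],s["grip_width"]*85)
E
```

```text
time_s: 7.4
eef_pos: [450.6, -246.4, 69.4]
ee_rot: [0.0, 0.98, 0.198, 0.0]
force: [-0.1, 0.4, -1.1]
grip_width: 0.255
[-0.07080991  0.43605139 -1.06582496] 21.63641149915718
```

```bash
python3 -m pendant '[[[1,0,0,-0.001,0],[1,0,0,-0.001,0],[1,0,0,-0.001,0]]]';python3 -m pendant '[[[1,0,0,-0.001,0],[1,0,0,-0.001,0],[1,0,0,-0.001,0]]]'
```

```text
time_s: 7.7
eef_pos: [450.7, -246.5, 69.4]
ee_rot: [0.0, 0.98, 0.198, 0.0]
force: [-4.7, 2.0, 10.9]
grip_width: 0.252
time_s: 8.0
eef_pos: [450.7, -246.5, 69.3]
ee_rot: [0.001, 0.98, 0.198, 0.0]
force: [-7.7, 3.5, 21.7]
grip_width: 0.251
```

```bash
python3 -m pendant '[[[1,0,0,0.0015,0],[1,0,0,0.0015,0],[-0.2,0,0,0.0015,0],[-0.5,0,0,0.0015,0],[-1,0,0,0.0015,0],[-1,0,0,0.0015,0],[-1,0,0,0.0015,0],[-1,0,0,0.0015,0],[-1,0,0,0.03,0],[-1,0,0,0.06,0],[-1,0,0,0.1,0],[-1,0,0,0.14,0],[-1,0,0,0.14,0]]]'
python3 - <<'E'
from h import *
s=monitor.sense(); print(s["eef_pos"],s["force"],s["grip_width"]*85); p,d=snap("scene","scene3"); snap("top","top3")
cv2.imwrite("pics/s3z.png",cv2.resize(cv2.imread("pics/scene3.png")[110:310,60:280],None,fx=3,fy=3,interpolation=2))
import m; m.plates("scene","scene3"); m.plates("top","top3")
E
```

```text
time_s: 9.3
eef_pos: [452.1, -247.5, 212.4]
ee_rot: [0.004, 0.98, 0.198, 0.003]
force: [0.7, 0.5, -0.6]
grip_width: 1.0
[ 452.11612773 -247.52370705  212.38284981] [ 0.74362985  0.45383108 -0.57902906] 85.0206912938061
scene [332. 388.] rect [628.4 280.1] [37.8 46.2] 76.7 circ [629. 280.] 24.1
scene [251. 342.] rect [635.9 111.9] [94.4 76.8] 79.5 circ [627.  113.7] 48.2
scene [352. 312.] rect [474.7 232.1] [ 64.2 124.8] 61.1 circ [474.3 231.7] 69.4
scene [161. 280.] rect [ 626.9 -118. ] [92.1 91. ] 45.5 circ [ 627.4 -117.8] 62.6
scene [ 97. 243.] rect [ 636.7 -291.1] [56.5 50.1] 68.5 circ [ 636.9 -291. ] 34.9
scene [162. 202.] rect [ 463.5 -249.8] [96.5 83.6] 65.8 circ [ 463.5 -248.7] 61.5
top [192. 200.] rect [447.7 244.9] [66.1 67.7] 63.3 circ [449.4 244.1] 45.7
top [205. 175.] rect [507.7 211.5] [65.  44.3] 60.9 circ [507.9 211.3] 37.0
top [247. 134.] rect [626.7  91.1] [95.1 52.5] 4.3 circ [625.2 110.8] 47.6
top [321. 134.] rect [ 624.9 -119.8] [91.7 92. ] 45.9 circ [ 625.8 -118.5] 61.4
```

View pics/s3z.png

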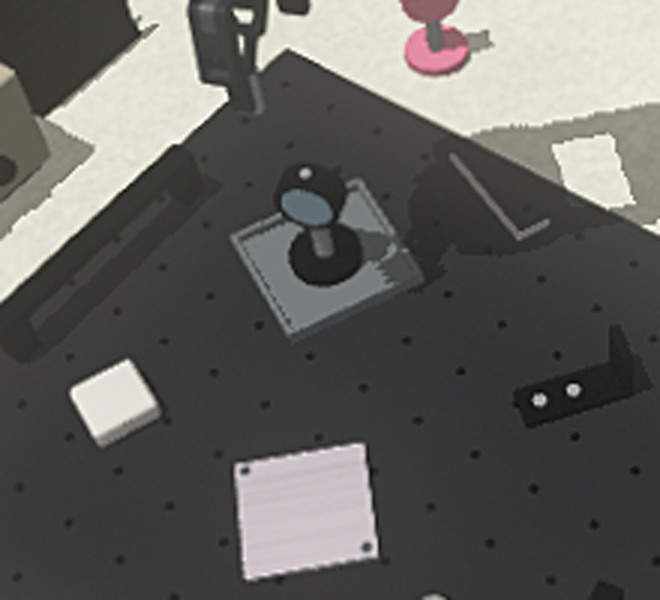

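Lens mount stands upright in the tray (upper part, around (312,230) in the crop), and the square plate is bare and centred at (626.5,-118.5). The cube is next.

```bash
python3 -m pendant '[[[-1,0.0234,0.04,0,-7],[-1,0.0234,0.09,0,-15],[-1,0.0234,0.14,0,-23],[-1,0.0234,0.19,0,-31],[-1,0.0234,0.24,0,-39],[-1,0.0234,0.29,0,-47],[-1,0.0234,0.34,0,-55],[-1,0.0234,0.39,0,-63],[-1,0.0234,0.44,0,-67],[-1,0.0234,0.479,0,-67],[-1,0.0234,0.479,0,-67],[-1,0.0234,0.479,-0.03,-67],[-1,0.0234,0.479,-0.05,-67],[-1,0.0234,0.479,-0.05,-67],[-1,0.0234,0.479,-0.05,-67],[-1,0.0234,0.479,-0.05,-67]]]'
python3 - <<'E'
from h import *
s=monitor.sense(); q=s["ee_rot"]; print(s["eef_pos"],2*np.degrees(np.arctan2(q[2],q[1])))
E
```

```text
time_s: 11.0
eef_pos: [474.4, 232.7, 158.1]
ee_rot: [-0.0, 0.927, -0.376, 0.001]
force: [-0.0, -0.5, 0.4]
grip_width: 1.003
[474.41598397 232.66417488 158.11678073] -44.13875133617698
```

```bash
python3 -m pendant '[[[-1,0,0,-0.02,0],[-1,0,0,-0.04,0],[-1,0,0,-0.06,0],[-1,0,0,-0.08,0],[-1,0,0,-0.085,0],[-1,0,0,-0.085,0],[-1,0,0,-0.085,0],[0,0,0,-0.085,0],[0.2,0,0,-0.085,0],[1,0,0,-0.085,0],[1,0,0,-0.085,0],[1,0,0,-0.085,0],[1,0,0,-0.085,0],[1,0,0,-0.085,0],[1,0,0,-0.085,0]]]' 40
python3 - <<'E'
from h import *
s=monitor.sense(); print(s["force"],s["wrist_torque"],s["grip_width"]*85)
E
```

```text
time_s: 12.5
eef_pos: [474.0, 232.9, 72.7]
ee_rot: [-0.0, 0.927, -0.376, 0.0]
force: [-2.4, 0.2, 6.4]
grip_width: 0.418
[-2.35522731  0.17287768  6.43409544] [-1.82230308e-05  3.25142649e-01  3.40842123e-02] 35.54566106574886
```

```bash
python3 -m pendant '[[[1,0,0,0.005,0],[1,0,0,0.015,0],[1,0,0,0.035,0],[1,0,0,0.06,0],[1,0,0,0.085,0],[1,0,0,0.105,0],[1,0,0,0.11,0],[1,0.005,-0.0115,0.11,0],[1,0.015,-0.0346,0.11,0],[1,0.027,-0.062,0.11,0],[1,0.04,-0.092,0.11,0],[1,0.053,-0.122,0.11,0],[1,0.066,-0.152,0.11,0],[1,0.079,-0.182,0.11,0],[1,0.092,-0.212,0.11,0],[1,0.105,-0.242,0.11,0],[1,0.118,-0.272,0.11,0],[1,0.131,-0.302,0.11,0],[1,0.141,-0.325,0.11,0],[1,0.148,-0.341,0.11,0]]]'
python3 -m pendant '[[[1,0.003,-0.007,0,0],[1,0.0045,-0.0105,0,0],[1,0.0045,-0.0105,0,0],[1,0.0045,-0.0105,0,0]]]'
python3 - <<'E'
from h import *
s=monitor.sense(); print(s["force"],s["grip_width"]*85); p,d=snap("scene","scene4"); snap("top","top4")
cv2.imwrite("pics/s4z.png",cv2.resize(cv2.imread("pics/scene4.png")[130:330,60:400],None,fx=2.3,fy=2.3,interpolation=2))
import m; m.plates("scene","scene4")
E
```

```text
time_s: 14.5
eef_pos: [621.6, -110.9, 180.2]
ee_rot: [0.0, 0.926, -0.376, -0.001]
force: [0.3, 1.5, -2.5]
grip_width: 0.413
time_s: 14.9
eef_pos: [626.2, -118.1, 182.2]
ee_rot: [-0.0, 0.927, -0.375, -0.0]
force: [0.1, 1.1, -2.7]
grip_width: 0.416
[ 0.10338085  1.12648833 -2.74173647] 35.39202642019575
scene [332. 388.] rect [628.5 280.4] [37.9 46.7] 80.3 circ [629. 280.] 24.1
scene [251. 342.] rect [635.9 111.9] [94.4 76.8] 79.5 circ [627.  113.7] 48.2
scene [349. 309.] rect [474.5 231.7] [ 65.2 124.7] 61.0 circ [474.3 231.7] 69.4
scene [162. 279.] rect [ 627.  -118.1] [92.1 91. ] 45.4 circ [ 627.4 -117.8] 62.6
scene [ 97. 243.] rect [ 636.9 -290.6] [57.8 50.1] 68.5 circ [ 636.9 -291. ] 34.9
scene [185. 202.] rect [ 447.3 -209.7] [37.  71.5] 66.9 circ [ 446.8 -210.9] 39.7
scene [378.   4.] rect [-526.  -184.3] [ 91.2 115.1] 36.1 circ [-540.7 -195. ] 63.8
```

View pics/s4z.png

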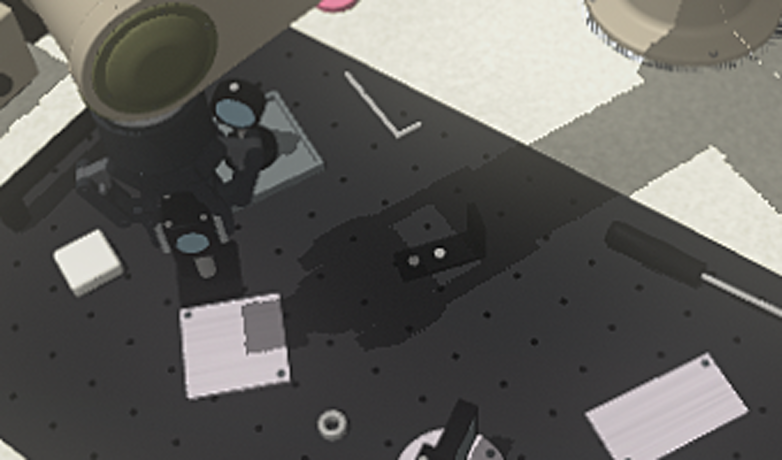

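```bash
python3 -m pendant '[[[1,0,0,-0.01,0],[1,0,0,-0.03,0],[1,0,0,-0.05,0],[1,0,0,-0.07,0],[1,0,0,-0.09,0],[1,0,0,-0.1,0],[1,0,0,-0.105,0],[1,0,0,-0.107,0],[1,0,0,-0.108,0],[1,0,0,-0.108,0],[1,0,0,-0.108,0]]]';python3 -m pendant '[[[1,0,0,-0.001,0],[1,0,0,-0.001,0],[1,0,0,-0.001,0]]]';python3 -m pendant '[[[1,0,0,-0.001,0],[1,0,0,-0.001,0],[1,0,0,-0.001,0]]]'
```

```text
time_s: 16.1
eef_pos: [626.7, -118.8, 74.9]
ee_rot: [-0.0, 0.927, -0.376, 0.001]
force: [-0.3, 0.2, -1.2]
grip_width: 0.417
time_s: 16.4
eef_pos: [626.5, -118.7, 73.3]
ee_rot: [-0.0, 0.927, -0.376, -0.0]
force: [-0.5, 0.3, -2.0]
grip_width: 0.419
time_s: 16.7
eef_pos: [626.6, -118.8, 72.7]
ee_rot: [-0.0, 0.927, -0.376, 0.0]
force: [-1.1, 0.8, 2.1]
grip_width: 0.417
```

Contact, with the force changing sign to +2 N. Release and go up.

```bash
python3 -m pendant '[[[1,0,0,-0.0003,0],[0.2,0,0,-0.0003,0],[-0.3,0,0,-0.0003,0],[-1,0,0,-0.0003,0],[-1,0,0,-0.0003,0],[-1,0,0,-0.0003,0],[-1,0,0,-0.0003,0],[-1,0,0,0.03,0],[-1,0,0,0.06,0],[-1,0,0,0.1,0],[-1,0,0,0.14,0],[-1,0,0,0.14,0],[-1,0,0,0.14,0],[-1,0,0,0.14,0]]]'
python3 - <<'E'
from h import *
s=monitor.sense(); q=s["ee_rot"]; print(s["eef_pos"],2*np.degrees(np.arctan2(q[2],q[1])))
E
```

```text
time_s: 18.1
eef_pos: [626.0, -118.6, 210.8]
ee_rot: [0.0, 0.927, -0.376, -0.001]
force: [-0.3, -0.4, -0.6]
grip_width: 1.002
[ 625.96592061 -118.60069033  210.77869528] -44.12444408756048
```

```bash
python3 -m pendant '[[[-1,-0.005,0.04,0,-8],[-1,-0.005,0.08,0,-16],[-1,-0.005,0.12,0,-24],[-1,-0.005,0.16,0,-32],[-1,-0.005,0.2,0,-35.6],[-1,-0.005,0.2376,0,-35.6],[-1,-0.005,0.2376,-0.03,-35.6],[-1,-0.005,0.2376,-0.054,-35.6],[-1,-0.005,0.2376,-0.054,-35.6],[-1,-0.005,0.2376,-0.054,-35.6],[-1,-0.005,0.2376,-0.054,-35.6]]]'
python3 - <<'E'
from h import *
s=monitor.sense(); q=s["ee_rot"]; print(s["eef_pos"],2*np.degrees(np.arctan2(q[2],q[1])))
snap("scene","scene5"); snap("top","top5"); p=cv2.imread("pics/scene5.png"); cv2.imwrite("pics/s5z.png",cv2.resize(p[190:390,90:390],None,fx=2.6,fy=2.6,interpolation=2))
E
```

```text
time_s: 19.2
eef_pos: [622.0, 118.6, 159.5]
ee_rot: [-0.001, 0.767, -0.641, 0.001]
force: [-0.1, 1.1, 0.3]
grip_width: 0.999
[622.03330874 118.59327678 159.51835062] -79.74216449066633
```

View pics/s5z.png

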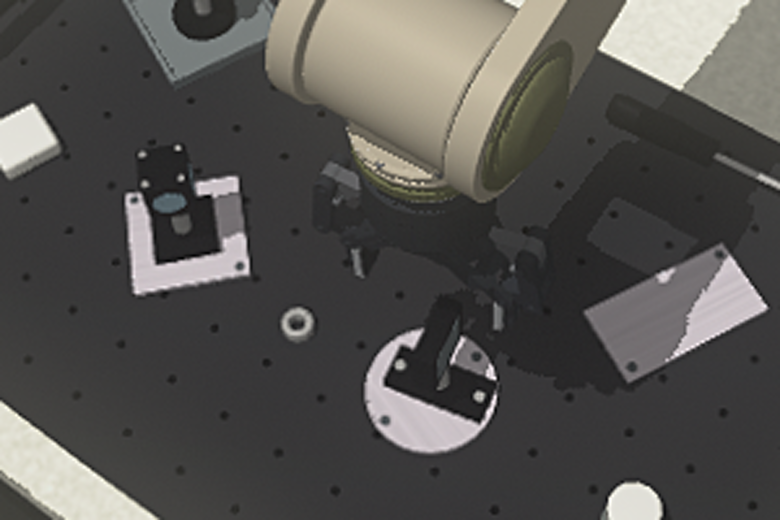

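The cube mount stands upright and centred on the square plate. The open jaws straddle the filter plate, so I'll descend and grip.

```bash
python3 -m pendant '[[[-1,0,0,-0.02,0],[-1,0,0,-0.04,0],[-1,0,0,-0.06,0],[-1,0,0,-0.08,0],[-1,0,0,-0.087,0],[-1,0,0,-0.087,0],[-1,0,0,-0.087,0],[0,0,0,-0.087,0],[0.4,0,0,-0.087,0],[1,0,0,-0.087,0],[1,0,0,-0.087,0],[1,0,0,-0.087,0],[1,0,0,-0.087,0],[1,0,0,-0.087,0],[1,0,0,-0.087,0]]]' 40
python3 - <<'E'
from h import *
s=monitor.sense(); print(s["force"],s["wrist_torque"],s["grip_width"]*85)
E
```

```text
time_s: 20.8
eef_pos: [621.5, 118.7, 71.4]
ee_rot: [-0.0, 0.768, -0.641, 0.0]
force: [-0.6, -2.1, 1.6]
grip_width: 0.179
[-0.60910687 -2.05525526  1.57122307] [-0.0960385  -0.02098812 -0.02218676] 15.219032355012816
```

```bash
python3 -m pendant '[[[1,0,0,0.005,0],[1,0,0,0.015,0],[1,0,0,0.03,0],[1,0,0,0.05,0],[1,0,0,0.065,2],[1,0,0,0.07,5],[1,-0.007,0.006,0.07,9],[1,-0.02,0.016,0.07,14],[1,-0.036,0.028,0.07,19],[1,-0.052,0.04,0.07,24],[1,-0.068,0.053,0.07,29],[1,-0.084,0.065,0.07,34],[1,-0.1,0.077,0.07,39],[1,-0.116,0.089,0.07,43],[1,-0.13,0.1,0.07,47],[1,-0.14,0.108,0.07,49.5],[1,-0.145,0.112,0.07,50.7],[1,-0.147,0.1133,0.07,50.7],[1,-0.147,0.1133,0.07,50.7],[1,-0.147,0.1133,0.07,50.7]]]'
python3 - <<'E'
from h import *
s=monitor.sense(); q=s["ee_rot"]; print(s["eef_pos"],2*np.degrees(np.arctan2(q[2],q[1])),s["force"],s["grip_width"]*85); p,d=snap("scene","scene6"); snap("top","top6")
cv2.imwrite("pics/s6z.png",cv2.resize(cv2.imread("pics/scene6.png")[200:400,180:420],None,fx=3,fy=3,interpolation=2))
import m; m.plates("scene","scene6"); m.plates("top","top6")
E
```

```text
time_s: 22.8
eef_pos: [474.9, 231.8, 141.3]
ee_rot: [-0.0, 0.968, -0.251, 0.0]
force: [-0.1, -0.6, -2.4]
grip_width: 0.186
[474.91674046 231.78709433 141.34084089] -29.086477168075387 [-0.08399867 -0.59441229 -2.40837112] 15.811438977288342
scene [332. 388.] rect [628.4 280.1] [37.8 46.2] 76.7 circ [628.6 280.7] 23.9
scene [255. 340.] rect [627.1 112.9] [94.6 94.3] 33.5 circ [626.7 113.9] 48.4
scene [348. 315.] rect [475. 232.] [ 64.1 124.2] 61.1 circ [475.7 232.9] 68.0
scene [158. 287.] rect [ 627.2 -117.9] [91.4 91.2] 45.0 circ [ 627.8 -117.8] 62.6
scene [ 97. 243.] rect [ 636.9 -290.6] [57.8 50.1] 68.5 circ [ 636.9 -291. ] 34.9
scene [167. 201.] rect [ 452.2 -244.6] [ 96.5 108.3] 65.6 circ [ 452.3 -244.7] 71.4
top [226. 391.] rect [-76.6 150.2] [ 85.8 145.5] 12.8 circ [-69.6 147.6] 77.8
top [169. 289.] rect [188.4 300.3] [79.4 76.1] 11.7 circ [189.3 301.4] 48.4
top [206. 180.] rect [492.8 197.7] [95.6 47.2] 5.4 circ [490.9 218.1] 47.8
top [330. 140.] rect [ 607.5 -137.5] [38.7 91.2] 45.0 circ [ 606.8 -138.2] 47.8
top [381. 129.] rect [ 640.3 -290. ] [52.1 51.7] 70.1 circ [ 640.8 -290.2] 33.2
top [240. 135.] rect [625.2 113. ] [94.5 94.6] 0.1 circ [625.5 112.4] 48.7
top [311. 128.] rect [648.4 -90.5] [35.8 94.8] 64.3 circ [ 643.1 -101.6] 47.4
```

View pics/s6z.png

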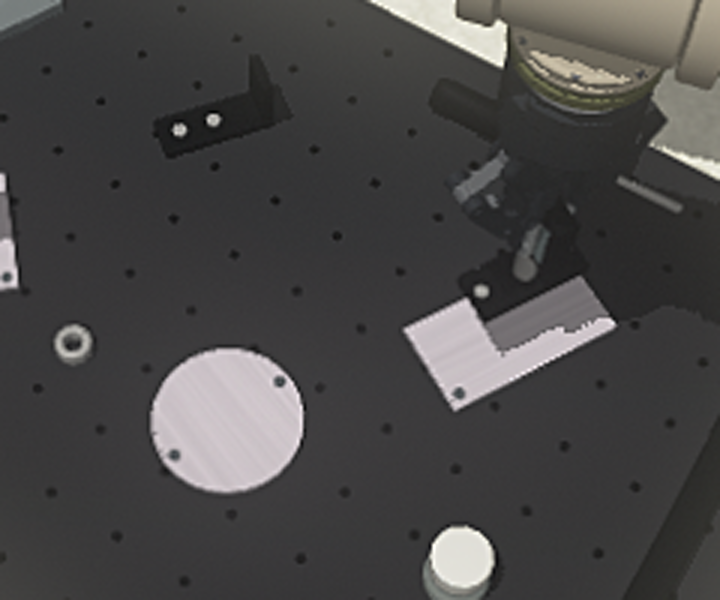

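The filter is level and its foot lies parallel to the plate. The round plate is now bare, centred at (626.3,113). Lower the filter.

```bash
python3 -m pendant '[[[1,0,0,-0.01,0],[1,0,0,-0.025,0],[1,0,0,-0.045,0],[1,0,0,-0.058,0],[1,0,0,-0.064,0],[1,0,0,-0.067,0],[1,0,0,-0.068,0],[1,0,0,-0.068,0],[1,0,0,-0.068,0]]]';python3 -m pendant '[[[1,0,0,-0.001,0],[1,0,0,-0.001,0],[1,0,0,-0.001,0]]]';python3 -m pendant '[[[1,0,0,-0.001,0],[1,0,0,-0.001,0],[1,0,0,-0.001,0]]]'
```

```text
time_s: 23.8
eef_pos: [474.7, 232.2, 73.8]
ee_rot: [-0.0, 0.968, -0.251, 0.0]
force: [-0.6, 0.4, -2.8]
grip_width: 0.183
time_s: 24.1
eef_pos: [474.5, 232.2, 72.4]
ee_rot: [-0.0, 0.968, -0.251, 0.0]
force: [0.4, 1.0, -2.0]
grip_width: 0.181
time_s: 24.4
eef_pos: [474.6, 232.2, 71.4]
ee_rot: [-0.0, 0.968, -0.251, 0.0]
force: [0.0, 0.2, -0.6]
grip_width: 0.183
```

```bash
python3 -m pendant '[[[1,0,0,-0.0005,0],[1,0,0,-0.0005,0],[1,0,0,-0.0005,0]]]'
```

```text
time_s: 24.7
eef_pos: [474.7, 232.2, 71.3]
ee_rot: [-0.0, 0.968, -0.251, 0.0]
force: [-1.3, -2.0, 5.6]
grip_width: 0.182
```

```bash
python3 -m pendant '[[[1,0,0,0,0],[0.4,0,0,0,0],[-0.1,0,0,0,0],[-0.6,0,0,0,0],[-1,0,0,0,0],[-1,0,0,0,0],[-1,0,0,0,0],[-1,0,0,0.03,0],[-1,0,0,0.06,0],[-1,0,0,0.1,0],[-1,0,0,0.14,0],[-1,0,0,0.14,0],[-1,0,0,0.14,0],[-1,0,0,0.14,0]]]'
python3 - <<'E'
from h import *
s=monitor.sense(); q=s["ee_rot"]; print(s["eef_pos"],2*np.degrees(np.arctan2(q[2],q[1]))); p,d=snap("scene","scene7"); snap("top","top7")
p=np.clip(255*(p[...,::-1]/255.)**.5,0,255).astype(np.uint8)
cv2.imwrite("pics/s7z.png",np.hstack([cv2.resize(p[160:260,110:210],(400,400),interpolation=2),cv2.resize(p[260:360,300:400],(400,400),interpolation=2)]))
# lens in the tray: glass
z=np.load("pics/scene7.npz"); P=z["p"].astype(int); C=cloud("scene",z["d"])
g=np.zeros(P.shape[:2],bool); c=proj("scene",[[459,-242,88]])[0]; print(c); u,v=c.round().astype(int); g[v-15:v+15,u-17:u+17]=1
g&=(P[...,2]-P[...,0]>12)&(C[...,2]>70)&(C[...,2]<110)
X=C[g]; X=X[(abs(X-np.median(X,0))<30).all(1)]; w,V=np.linalg.eigh(np.cov(X.T)); n=V[:,0]*np.sign(V[0,0]); print(len(X),X.mean(0).round(1),n.round(2),np.degrees(np.arctan2(n[1],n[0])),"centre",(X.mean(0)-11*n).round(1))
E
```

```text
time_s: 26.1
eef_pos: [474.0, 232.0, 209.6]
ee_rot: [0.001, 0.968, -0.251, -0.001]
force: [0.0, -0.4, -0.3]
grip_width: 1.001
[473.95928201 231.98801963 209.58144258] -29.024247139406246
[162.48249187 178.3608877 ]
145 [ 460.8 -242.7   88.2] [ 0.93  0.38 -0.02] 22.147747846966908 centre [ 450.6 -246.8   88.4]
```

View pics/s7z.png

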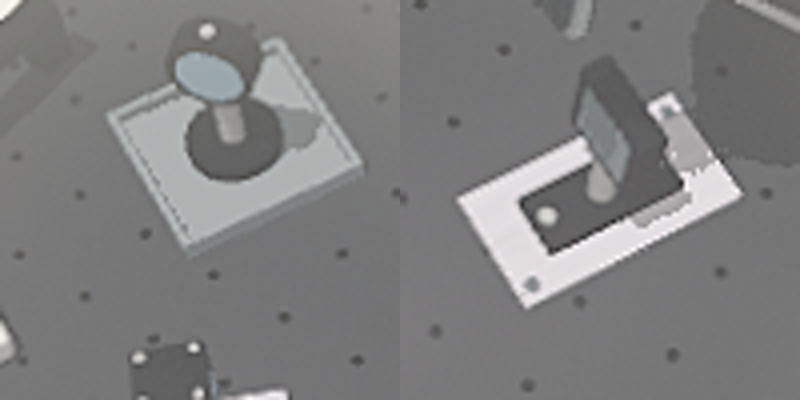

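The filter mount stands along its plate. Now the lens in the tray.

```bash
python3 -m pendant '[[[-1,-0.024,-0.04,0,6],[-1,-0.024,-0.09,0,12],[-1,-0.024,-0.14,0,19],[-1,-0.024,-0.19,0,26],[-1,-0.024,-0.24,0,33],[-1,-0.024,-0.29,0,40],[-1,-0.024,-0.34,0,46],[-1,-0.024,-0.39,0,51.5],[-1,-0.024,-0.44,0,51.5],[-1,-0.024,-0.4785,0,51.5],[-1,-0.024,-0.4785,-0.03,51.5],[-1,-0.024,-0.4785,-0.05,51.5],[-1,-0.024,-0.4785,-0.05,51.5],[-1,-0.024,-0.4785,-0.05,51.5],[-1,-0.024,-0.4785,-0.05,51.5]]]'
python3 - <<'E'
from h import *
s=monitor.sense(); q=s["ee_rot"]; print(s["eef_pos"],2*np.degrees(np.arctan2(q[2],q[1])))
E
```

```text
time_s: 27.7
eef_pos: [450.9, -246.4, 161.9]
ee_rot: [0.001, 0.981, 0.195, 0.0]
force: [0.8, 1.6, 0.4]
grip_width: 1.0
[ 450.94295486 -246.37748822  161.88758822] 22.516517230969882
```

```bash
python3 -m pendant '[[[-1,0,0,-0.02,0],[-1,0,0,-0.04,0],[-1,0,0,-0.06,0],[-1,0,0,-0.08,0],[-1,0,0,-0.091,0],[-1,0,0,-0.091,0],[-1,0,0,-0.091,0],[0,0,0,-0.091,0],[0.3,0,0,-0.091,0],[1,0,0,-0.091,0],[1,0,0,-0.091,0],[1,0,0,-0.091,0],[1,0,0,-0.091,0],[1,0,0,-0.091,0],[1,0,0,-0.091,0]]]' 40
python3 - <<'E'
from h import *
s=monitor.sense(); print(s["eef_pos"],s["force"],s["wrist_torque"],s["grip_width"]*85)
E
```

```text
time_s: 29.2
eef_pos: [450.6, -246.5, 70.1]
ee_rot: [0.0, 0.981, 0.195, 0.0]
force: [-0.8, 0.4, 5.2]
grip_width: 0.254
[ 450.59629592 -246.500932     70.06807781] [-0.83124095  0.36578439  5.15569208] [0.07324445 0.14161408 0.00271283] 21.586949025878706
```

```bash
python3 -m pendant '[[[1,0,0,0.005,0],[1,0,0,0.015,0],[1,0,0,0.035,0],[1,0,0,0.06,0],[1,0,0,0.085,0],[1,0,0,0.105,0],[1,0,0,0.11,0],[1,0.006,0.012,0.11,0],[1,0.018,0.036,0.11,0],[1,0.032,0.065,0.11,0],[1,0.046,0.095,0.11,0],[1,0.061,0.125,0.11,0],[1,0.076,0.155,0.11,0],[1,0.09,0.185,0.11,0],[1,0.105,0.215,0.11,0],[1,0.12,0.245,0.11,0],[1,0.134,0.275,0.11,0],[1,0.149,0.305,0.11,0],[1,0.161,0.33,0.11,0],[1,0.17,0.348,0.11,0]]]'
python3 -m pendant '[[[1,0.004,0.008,0,0],[1,0.0057,0.0115,0,0],[1,0.0057,0.0115,0,0],[1,0.0057,0.0115,-0.02,0],[1,0.0057,0.0115,-0.04,0],[1,0.0057,0.0115,-0.06,0],[1,0.0057,0.0115,-0.075,0],[1,0.0057,0.0115,-0.08,0],[1,0.0057,0.0115,-0.08,0],[1,0.0057,0.0115,-0.08,0]]]'
python3 - <<'E'
from h import *
s=monitor.sense(); print(s["force"],s["grip_width"]*85); snap("scene","scene8")
cv2.imwrite("pics/s8z.png",cv2.resize(cv2.imread("pics/scene8.png")[220:400,130:370],None,fx=3,fy=3,interpolation=2))
E
```

```text
time_s: 31.2
eef_pos: [620.1, 104.5, 177.8]
ee_rot: [-0.001, 0.981, 0.196, -0.001]
force: [0.6, -0.6, -2.1]
grip_width: 0.251
time_s: 32.2
eef_pos: [626.5, 112.8, 100.8]
ee_rot: [0.0, 0.981, 0.195, 0.001]
force: [0.2, -0.4, -1.3]
grip_width: 0.248
[ 0.17709924 -0.42180688 -1.32269664] 21.111603457148707
```

View pics/s8z.png

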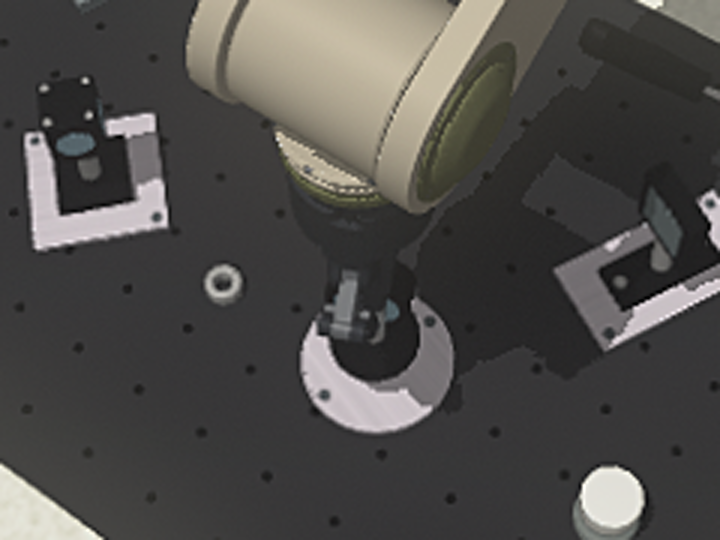

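```bash
python3 -m pendant '[[[1,0,0,-0.01,0],[1,0,0,-0.02,0],[1,0,0,-0.025,0],[1,0,0,-0.026,0],[1,0,0,-0.026,0],[1,0,0,-0.026,0]]]';python3 -m pendant '[[[1,0,0,-0.001,0],[1,0,0,-0.001,0],[1,0,0,-0.001,0]]]';python3 -m pendant '[[[1,0,0,-0.001,0],[1,0,0,-0.001,0],[1,0,0,-0.001,0]]]'
```

```text
time_s: 32.85
eef_pos: [626.4, 113.2, 74.1]
ee_rot: [0.0, 0.981, 0.195, 0.0]
force: [-0.7, -0.4, -1.2]
grip_width: 0.253
time_s: 33.15
eef_pos: [626.2, 113.1, 72.9]
ee_rot: [0.0, 0.981, 0.195, 0.0]
force: [0.4, -0.3, -2.8]
grip_width: 0.253
time_s: 33.45
eef_pos: [626.3, 113.2, 72.1]
ee_rot: [0.0, 0.981, 0.195, 0.0]
force: [-0.8, -0.6, -0.2]
grip_width: 0.256
```

```bash
python3 -m pendant '[[[1,0,0,-0.0005,0],[1,0,0,-0.0005,0],[1,0,0,-0.0005,0]]]'
```

```text
time_s: 33.75
eef_pos: [626.3, 113.2, 72.1]
ee_rot: [0.0, 0.981, 0.195, 0.0]
force: [-2.3, 0.5, 5.4]
grip_width: 0.256
```

Contact. Release, rise, and back the arm away for a clear view.

```bash
python3 -m pendant '[[[1,0,0,0,0],[0.3,0,0,0,0],[-0.2,0,0,0,0],[-0.7,0,0,0,0],[-1,0,0,0,0],[-1,0,0,0,0],[-1,0,0,0,0],[-1,0,0,0.03,0],[-1,0,0,0.06,0],[-1,0,0,0.1,0],[-1,0,0,0.15,0],[-1,-0.04,-0.02,0.17,0],[-1,-0.08,-0.04,0.17,0],[-1,-0.12,-0.08,0.17,0],[-1,-0.16,-0.12,0.17,0],[-1,-0.2,-0.15,0.17,0],[-1,-0.23,-0.18,0.17,0],[-1,-0.23,-0.18,0.17,0],[-1,-0.23,-0.18,0.17,0],[-1,-0.23,-0.18,0.17,0]]]'
python3 - <<'E'
from h import *
p,d=snap("scene","scene9"); snap("top","top9")
q=np.clip(255*(p[...,::-1]/255.)**.6,0,255).astype(np.uint8)
cv2.imwrite("pics/s9z.png",cv2.resize(q[210:410,100:400],None,fx=2.6,fy=2.6,interpolation=2))
import m; m.plates("scene","scene9")
# difference check of loose items
a=np.load("pics/scene0.npz")["p"].astype(int); D=abs(a-p.astype(int)).max(2)
for nm,b in dict(jar=(318,370,350,405),collar=(196,306,214,323),bracket=(228,218,280,253)).items(): print(nm,np.percentile(D[b[1]:b[3],b[0]:b[2]],[50,95,99]))
E
```

```text
time_s: 35.75
eef_pos: [396.8, -66.5, 241.5]
ee_rot: [0.0, 0.981, 0.195, 0.0]
force: [0.5, 0.0, 0.2]
grip_width: 1.002
scene [332. 388.] rect [628.4 280.1] [37.8 46.2] 76.7 circ [629. 280.] 24.1
scene [253. 346.] rect [639.1 116.8] [70.8 95.4] 14.6 circ [627.5 113.7] 47.9
scene [349. 311.] rect [474.5 231.7] [ 65.1 124.8] 61.1 circ [474.3 231.7] 69.4
scene [158. 287.] rect [ 627.2 -117.9] [91.4 91.2] 45.0 circ [ 627.8 -117.8] 62.6
scene [ 97. 243.] rect [ 636.7 -291.1] [56.5 50.1] 68.5 circ [ 636.9 -291. ] 34.9
scene [170. 195.] rect [ 450.7 -246.9] [101.8 109.3] 65.8 circ [ 449.8 -247.7] 73.6
jar [1. 2. 2.]
collar [1. 2. 3.]
bracket [ 2.  6. 17.]
```

View pics/s9z.png

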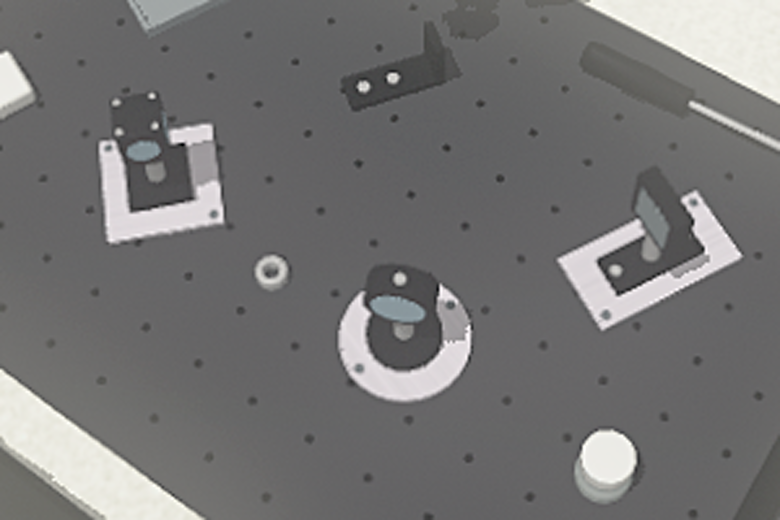

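```bash
python3 - <<'E'
from h import *
f=lambda a:[(100+x/2.6,210+y/2.6) for x,y in a]
print("cube",onz("scene",f([(116,102),(152,96),(154,126),(119,131)]),115.5).mean(0).round(1))
a=onz("scene",f([(598,262),(616,294),(705,250)]),18); print("filter corners",a.round(1),"centre",((a[0]+a[2])/2).round(1),np.linalg.norm(np.diff(a,axis=0),axis=1),np.degrees(np.arctan2(*(a[2]-a[1])[1::-1])))
z=np.load("pics/scene9.npz"); P=z["p"].astype(int); C=cloud("scene",z["d"]); g=np.zeros(P.shape[:2],bool); g[318:338,238:268]=1
g&=(P[...,2]-P[...,0]>12)&(C[...,2]>70)&(C[...,2]<110); X=C[g]; w,V=np.linalg.eigh(np.cov(X.T)); n=V[:,0]*np.sign(V[0,0]); print("lens",len(X),n.round(2),(X.mean(0)-11*n).round(1))
s=monitor.sense(); print(s["time_s"],s["force"],abs(s["dq"]).max())
E
```

```text
cube [ 626.7 -118.3  115.5]
filter corners [[499.  201.7  18. ]
 [514.4 225.9  18. ]
 [446.5 264.8  18. ]] centre [472.8 233.2  18. ] [28.6085489  78.23110307] 150.17499794488216
lens 149 [0.92 0.39 0.01] [627.  112.6  90.5]
35.85 [ 0.14377137 -0.54257617 -0.17495924] 0.004128375446882312
```

All three mounts are within about 3 mm of their plate centres, upright, with the arm clear and still. Handing in.

```bash
python3 -c "
from rig import order; print(order.finish_job())"
```

```text
the job is handed in; nothing more can be done
None
```

All three mounts are on their matching plates and the job is handed in, at about 36 s of the 109 s allowed. I parked the lens mount in the tray, moved the cube mount to the square plate and the filter mount to the long plate, then put the lens mount on the round plate. Each was lowered until the wrist force showed contact before I released it.

Last checks, from the pictures and the robot state:

| Mount | Measured centre (mm) | Plate centre (mm) | Offset |
|---|---|---|---|
| Lens | (627.0, 112.6) | (626.3, 113) | about 1 mm |
| Cube | (626.7, -118.3) | (626.5, -118.5) | under 1 mm |
| Filter | (472.8, 233.2) | (474.5, 232) | about 2 mm |

- **Filter direction:** the long foot is within about 1° of its plate's long direction.
- **Upright:** the measured lens face is vertical. I judged the cube and filter by eye in the picture, and both stand upright with their feet flat.
- **Other objects:** the jar and collar look unchanged. The bracket's picture patch differs slightly in brightness, most likely from the arm's shadow. I didn't measure its position, but it sits in the same place in view.
- **Arm:** clear of everything and still when I handed in.
- **Disagreements:** the two cameras differed by about 2 mm on the plate centres, which is within calibration. My corner reading of the filter foot gave 28.6 × 78.2 mm against the real 32 × 76 mm, so its centre is known only to about 3 mm.

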